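Turn a paint sample panel over on the turning ramp

ROBOT

A 6-joint arm with a two-finger parallel gripper is mounted at the origin on the work surface. World frame = base frame: x ahead of the robot, y to its left, z up, the work surface at z = 0. Lengths are in mm, angles in rad, forces in N, time in s.
With the tool pointing down it reaches from about 425 to 925 mm from the base axis. Payload 12.5 kg.
Tool frame: the origin (TCP) lies midway between the tips of the shut fingers; the grasp point (between the pads) lies 19 mm behind it; z points along the fingers, y is the line along which they close (so a half turn about z gives the same grasp; the last joint's range is limited). The gripper opens to 85 mm and grips with 20 to 120 N. Pads are 22 mm wide; open, the fingers measure 114 mm over their backs; the gripper's body (76 mm by 85 mm) begins 54 mm behind the grasp point. The pads swing forward as they close: fully open they stand 13 mm farther back than shut.
Start: joints at [1.215, 0.491, 1.559, -0, 1.092, -0.106], TCP at [154.488, 605.622, 231.327] pointing down, gripper open.
Joint ranges: [-3.1, 3.1], [-0.84, 2.19], [0.05, 2.79], [-1.13, 4.28], [0.06, 2.93], [-2.69, 2.69]. Speed limits (rad/s): [2.22, 2.22, 2.79, 3.14, 3.14, 3.14].

INTERFACE

Orientations are given as a rotation vector (axis times angle).
In Python, from plant import robot, snapshot, camera_params gives the robot as it stands.
- The arm moves only by the tool play_rows, never from a script. Its argument "targets" is a list of rows, each a list of 7 numbers: the finger opening in m, from 0 to 0.0854, then the shift along the tool's x, y, z in m, then the turn, a rotation vector about the tool's x, y, z in degrees. A call has 1 to 10 rows; each row is the pose to reach, as a shift and turn from the pose commanded when the call began, along the tool's axes at that moment; what a row does not reach only later rows make up. A row lasts 1/8 s, in which the tool goes at most 62.5 mm and 10.7 degrees, less where a joint would pass 70% of its speed; a pose out of reach is approached as far as the arm can. A call with a gripper value outside its range is refused whole. The fingers move at their own pace and stop on an object; "grip_force" is the grip in N (left out, the last holds). Time passes only in rows, so rows that repeat a pose let the fingers close. It gives the time, the measured TCP pose, the force, the opening and the grip force at its end, in the units of the state.
- robot.read_state(): the state, without advancing time (a new reading comes with each control period).
- snapshot(name): name is "scene" or "side" or "wrist"; returns the picture (384x512x3 uint8, red, green, blue); there is no depth.
- camera_params(name): a dict with "fov_y" (degrees; the focal length in pixels is half the picture's height over the tangent of half this angle, whatever the lens; pixels are square), "cx", "cy" (the principal point, pixels), "view" (4x4, takes a point from world to camera coordinates); the wrist camera has in their place "tool_from_camera" (4x4, takes a point from camera to tool coordinates, whose origin is the TCP and whose axes are the flange's). Camera axes: x right, y up, looking along -z (the intrinsics and any distortion apply to the point x, -y, -z); pixel columns grow to the right and rows downward; lengths in mm; the calibration is good to about 2 mm. A picture is of the moment at which its call begins: read the wrist's pose just before it. camera_params takes no time and is no camera call.
- robot.hand_in(): hands the job in; it is judged then, once.
The state is a dict: "time": time; "joint_pos": joint angles; "joint_velocities": joint speeds; "joint_efforts": joint torques, N m; "position": TCP position; "orientation": TCP orientation; "force": force on the tool from outside, world axes, zero at the start; "ft_torque": the same for the moment, N m; "finger_gap": finger opening in mm; "finger_force": force on a finger pad.
Only numpy, scipy, OpenCV 4.12 (cv2) and the standard library are available. Lean on these libraries where they do the work, as an engineer would, in place of code of your own. Each camera call takes 0.05 s, during which the arm holds its last target. There are 200 camera calls.

TASK

The painted sample panel has to be turned over so that its painted face lies flat on the table. Without picking it up, push it by its edge against the aluminium turning ramp until it has climbed the slope and leans there, then pull its raised end back with a fingertip from behind so that it tips over backwards and comes to lie face down in front of the ramp. Do not disturb the tin, the pot or the brush.

Things in the scene. Friction and masses are not known exactly. Their poses are not given: they have to be found in the camera images.
- panel: Loose flat sample board, 160 (x) x 110 (y) x 10 mm (z), about 0.14 kg, bare wood with strips of grey and white paint on one face. Origin: centre of its bare face; z points out of the painted face, which starts up. Its +x end starts towards the ramp, within 0.3 rad of square. Pushed up the ramp it leans there by friction when let go; pulled past upright it falls over about its foot.
- ramp: Turning ramp of smooth aluminium sheet, fixed, 180 mm wide (y). Origin: on the table, middle of the toe line; +x points from the toe up the ramp, z up. It steepens in three slopes: toe, to x 35 height 20 mm, to x 55 height 40, to the top edge at x 77 height 82. An upright back board ends it at x 87; free table behind. The panel starts before the toe (negative x).
- ramp_top (a point): Middle of the ramp's top edge, 77 mm beyond the toe line, 82 mm above the table. A panel pushed square until its lower edge is at the toe lies over this edge at about 45 degrees and stands out 48 mm beyond it along the panel: its raised end is then near x 110, height 117 mm from the ramp's origin.
- corner0 (a point): Corner of the panel at its -x, -y, at mid thickness.
- corner1 (a point): Corner of the panel at its -x, +y, at mid thickness.
- corner2 (a point): Corner of the panel at its +x, -y, at mid thickness.
- corner3 (a point): Corner of the panel at its +x, +y, at mid thickness.
- tin: Upright paint tin, 84 mm across, 75 mm high, origin at the centre of its underside. Leave alone.
- pot: Upright white plastic pot, 64 mm across, 65 mm high, origin at the centre of its underside. Leave alone.
- brush: Paint brush about 200 mm long lying on the table along its x, origin under its middle. Leave alone.

How it is judged:
By the outcome, as a careful person would: the job done as asked, in the order asked, and still so for the second after the job is handed in, with the robot touching nothing.
It also fails if it takes over 58 s, if anything falls off the work surface, if the arm or the gripper's body presses on something with over 40 N, if the wrist force passes 120 N, or if a joint passes its speed limit or range.

## Working session

There is one attempt and no reset: what is moved stays moved. The work goes in short steps, Python scripts to look and compute and a tool call to move; the robot and the scene stay as the last step left them, time stands still between calls to the robot, and variables do not carry over. Pictures are saved under pics/ and viewed, at most 10 in all, crops included, and the job is handed in when it is done.

Besides the shell and the picture viewer there is one more tool, called after "Request:" as a command line: name --pt "numbers of a row" for each row, then --argument value for the rest. play_rows: Moves the arm, as the interface text tells. Its arguments: {"type":"object","properties":{"targets":{"type":"array"},"grip_force":{"type":"number"}},"required":["targets"]}

```bash
ls; mkdir -p pics; python3 - <<'E'
from plant import robot,snapshot,camera_params
import cv2,numpy as np
for n in("scene","side"):
    a=snapshot(n); cv2.imwrite(f"pics/{n}0.png",a[:,:,::-1]); print(n,{k:np.round(v,3).tolist() if not isinstance(v,str) else v for k,v in camera_params(n).items()})
print(camera_params("wrist"))
s=robot.read_state(); print(s)
a=cv2.imread("pics/scene0.png");b=cv2.imread("pics/side0.png")
E
```

```text
pics
scene {'fov_y': 42.44, 'cx': 261.94, 'cy': 190.59, 'view': [[-0.869, 0.495, -0.004, 500.188], [-0.416, -0.726, 0.547, 274.636], [0.268, 0.477, 0.837, -1534.247], [0.0, 0.0, 0.0, 1.0]]}
side {'fov_y': 52.856, 'cx': 255.248, 'cy': 194.85, 'view': [[-0.967, -0.254, 0.012, 630.98], [0.197, -0.719, 0.666, -135.31], [-0.161, 0.647, 0.746, -931.755], [0.0, 0.0, 0.0, 1.0]]}
{'fov_y': 60.137363129872284, 'cx': 261.45402968701273, 'cy': 192.53854234956745, 'tool_from_camera': array([[ 2.71102340e-04,  9.57557861e-01,  2.88240993e-01,
         7.37934715e+01],
       [ 9.99999652e-01, -4.86851127e-04,  6.76815174e-04,
        -6.79987680e-01],
       [ 7.88420143e-04,  2.88240709e-01, -9.57557660e-01,
        -1.41812279e+02],
       [ 0.00000000e+00,  0.00000000e+00,  0.00000000e+00,
         1.00000000e+00]])}
{'time': 0.1, 'joint_pos': array([ 1.21541926e+00,  4.91493736e-01,  1.55936380e+00, -1.25968609e-05,
        1.09169187e+00, -1.05594150e-01]), 'joint_velocities': array([ 0.00051437, -0.00160307, -0.00247573,  0.00052719, -0.00117127,
        0.00118259]), 'joint_efforts': array([ 2.36778746e-03, -6.19444299e+01, -2.62022728e+01, -1.17335089e-04,
        2.90370495e-03,  2.44986546e-05]), 'position': array([154.40855452, 605.4353583 , 230.79812897]), 'orientation': array([-3.91303921e-01, -3.11691812e+00,  1.46703199e-03]), 'force': array([-0.72149933,  0.21856882, -0.31654809]), 'ft_torque': array([ 0.00757072,  0.02311113, -0.00952428]), 'finger_force': 0.0, 'finger_gap': 85.2379527094859}
```

View pics/scene0.png

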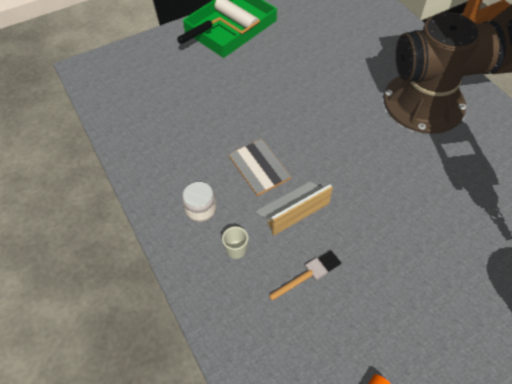

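View pics/side0.png

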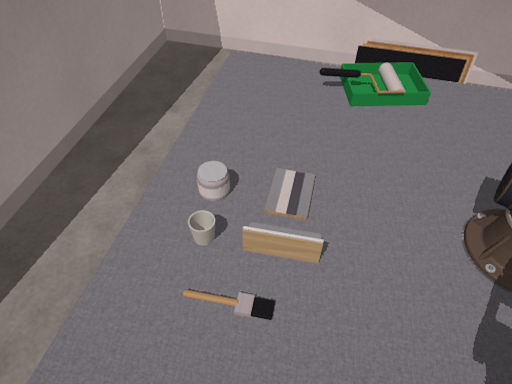

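Scene: panel about (260,167), ramp with back board about (300,205), jar (199,200), pot (235,241), brush (305,275). In the side view they are at (290,193), (283,243), (213,181), (203,228) and (230,300).

```bash
cat > h.py <<'E'
import numpy as np,cv2
from plant import robot,snapshot,camera_params
def ray(n,u,v):
    c=camera_params(n); f=192/np.tan(np.radians(c['fov_y']/2)); V=np.array(c['view'])
    d=V[:3,:3].T@np.array([(u-c['cx'])/f,-(v-c['cy'])/f,-1]); return -V[:3,:3].T@V[:3,3],d/np.linalg.norm(d)
def onz(n,u,v,z):
    o,d=ray(n,u,v); return o+d*(z-o[2])/d[2]
def px(n,P):
    c=camera_params(n); f=192/np.tan(np.radians(c['fov_y']/2)); q=np.array(c['view'])@np.r_[P,1]
    return np.array([c['cx']+f*q[0]/-q[2],c['cy']-f*q[1]/-q[2]])
def tri(a,b):
    o1,d1=ray("scene",*a);o2,d2=ray("side",*b)
    t=np.linalg.lstsq(np.c_[d1,-d2],o2-o1,rcond=None)[0]; p,q=o1+t[0]*d1,o2+t[1]*d2
    return (p+q)/2,np.linalg.norm(p-q)
E
python3 - <<'E'
from h import *
a=cv2.imread("pics/scene0.png")[130:240,220:340];b=cv2.imread("pics/side0.png")[160:270,225:330]
A=cv2.resize(a,None,fx=3.3,fy=5,interpolation=2);A=cv2.resize(a,(600//1,550))
A=cv2.resize(a,(396,363),interpolation=2);B=cv2.resize(b,(400,419),interpolation=2)
o=np.zeros((419,796,3),np.uint8);o[:363,:396]=A;o[:,396:]=B;cv2.imwrite("pics/c.png",o)
E
```

```text
(no output)
```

View pics/c.png

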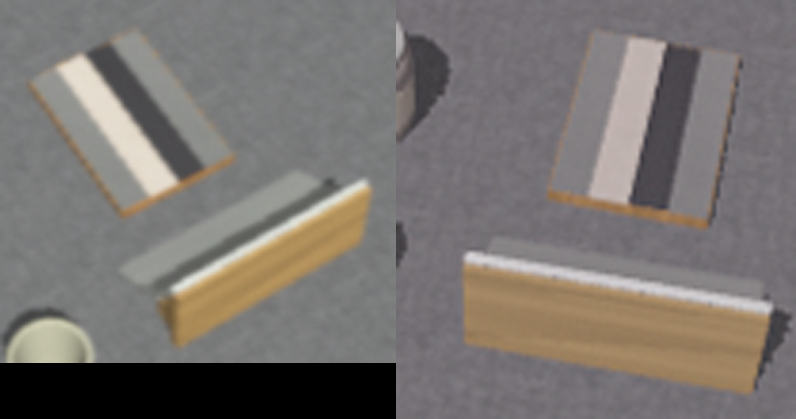

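```bash
python3 - <<'E'
from h import *
S=lambda x,y:(220+x/3.3-.35,130+y/3.3-.35); D=lambda x,y:(225+(x-396)/3.81-.35,160+y/3.81-.35)
for k,a,b in [("pLn",(125,208),(548,190)),("pRn",(235,155),(708,217)),("pLf",(30,82),(592,30)),("pRf",(138,30),(741,60))]:
    p,e=tri(S(*a),D(*b)); print(k,p.round(1),round(e,1),onz("scene",*S(*a),10).round(1),onz("side",*D(*b),10).round(1))
for k,a,b in [("bTL",(176,293),(464,262)),("bTR",(370,188),(770,310))]:
    p,e=tri(S(*a),D(*b)); print(k,p.round(1),round(e,1))
for a in [(178,346),(360,243)]: print("botS",onz("scene",*S(*a),0).round(1))
for a in [(464,345),(755,392)]: print("botD",onz("side",*D(*a),0).round(1))
for a in [(120,270),(298,170)]: print("toeS",onz("scene",*S(*a),0).round(1))
for n,a,b in [("tin",(199,190),(213,172)),("pot",(235,233),(203,220))]: print(n,tri(a,b))
print("brush",[onz("scene",*a,8).round() for a in[(271,297),(338,260)]],onz("scene",380,380,50))
s=robot.read_state();from scipy.spatial.transform import Rotation as R
print(R.from_rotvec(s['orientation']).as_matrix().round(3),px("scene",s['position']),px("side",s['position']))
E
```

```text
pLn [615.4  46.   15.6] 1.7 [613.2  42.   10. ] [616.6  42.5  10. ]
pRn [508.4  43.4  15.6] 2.9 [507.1  41.7  10. ] [508.   37.1  10. ]
pLf [ 621.4 -110.3   14.7] 2.7 [ 620.9 -112.2   10. ] [ 621.8 -116.8   10. ]
pRf [ 509.5 -118.8    6.2] 0.4 [ 511.2 -115.8   10. ] [ 509.3 -115.1   10. ]
bTL [639.2 167.1  81.5] 0.4
bTR [461.6 160.5  86.2] 5.8
botS [637.4 169.6   0. ]
botS [460.2 161.5   0. ]
botD [639.1 170.9   0. ]
botD [457.3 157.2   0. ]
toeS [643.   86.4   0. ]
toeS [465.1  75.5   0. ]
tin (array([762.14454456,   3.33285135,  76.02687501]), np.float64(9.94992576475744))
pot (array([737.45447575, 152.57878604,  66.02166492]), np.float64(6.791773409901287))
brush [array([730., 316.,   8.]), array([537., 315.,   8.])] [632.271339   600.21377118  50.        ]
[[-0.969  0.247 -0.   ]
 [ 0.247  0.969 -0.001]
 [ 0.    -0.001 -1.   ]] [587.04783753 241.04755454] [580.4034789  574.89133719]
```

```bash
cat >> h.py <<'E'
from scipy.spatial.transform import Rotation as Ro
def Rd(yaw=3,tilt=0):
    # tool x along ramp +x, y along world +x, z down; tilt>0: tool z leans towards -y world (fingertip pulls back)
    c,s=np.cos(np.radians(yaw)),np.sin(np.radians(yaw))
    M=np.c_[[-s,c,0],[c,s,0],[0,0,-1]]
    return M@Ro.from_euler('y',-tilt,degrees=True).as_matrix()
def rel(P,M,S=None):
    S=S or robot.read_state(); R0=Ro.from_rotvec(S['orientation']).as_matrix()
    return ((R0.T@(np.array(P)-S['position']))/1000).round(4).tolist(), np.degrees(Ro.from_matrix(R0.T@M).as_rotvec()).round(2).tolist()
def st():
    s=robot.read_state(); print(s['time'],s['position'].round(1),s['force'].round(1),s['finger_gap'].round(1),s['joint_pos'].round(2))
E
python3 -c "
from h import *
print(Rd(3,30).round(2))
print(rel((560,300,230),Rd()),rel((570,-160,230),Rd()))"
```

```text
[[-0.05  1.    0.03]
 [ 0.86  0.05 -0.5 ]
 [-0.5   0.   -0.87]]
([-0.4685, -0.1957, 0.0009], [-0.05, 0.03, 72.69]) ([-0.5919, -0.639, 0.0014], [-0.05, 0.03, 72.69])
```

Request:
play_rows --pt "0.06 -0.47 -0.196 0 0 0 72.7" --pt "0.06 -0.47 -0.196 0 0 0 72.7" --pt "0.06 -0.47 -0.196 0 0 0 72.7" --pt "0.06 -0.47 -0.196 0 0 0 72.7" --pt "0.06 -0.47 -0.196 0 0 0 72.7" --pt "0.06 -0.47 -0.196 0 0 0 72.7" --pt "0.06 -0.47 -0.196 0 0 0 72.7" --pt "0.06 -0.592 -0.639 0 0 0 72.7" --pt "0.06 -0.592 -0.639 0 0 0 72.7" --pt "0.06 -0.592 -0.639 0 0 0 72.7"

```text
time: 1.35
position: [528.5, 154.8, 231.0]
orientation: [-2.162, -2.279, 0.001]
force: [1.1, 0.0, -0.6]
finger_gap: 60.1
finger_force: 0.0
```

```bash
python3 -c "
from h import *
st(); print(rel((568,-155,130),Rd()))"
```

```text
Traceback (most recent call last):
  File "h.py", line 25, in st
    s=robot.read_state(); print(s['time'],s['position'].round(1),s['force'].round(1),s['finger_gap'].round(1),s['joint_pos'].round(2))
                                                                                     ^^^^^^^^^^^^^^^^^^^^^
AttributeError: 'float' object has no attribute 'round'
```

```bash
sed -i "s/s\['finger_gap'\].round(1)/round(s['finger_gap'],1)/" h.py; python3 -c "
from h import *
st(); print(rel((568,-155,150),Rd()))"
```

```text
1.35 [528.5 154.8 231. ] [ 1.1  0.  -0.6] 60.1 [0.16 0.39 1.74 0.   1.01 0.11]
([-0.3114, 0.0233, 0.081], [-0.03, -0.0, -0.0])
```

Request:
play_rows --pt "0.06 -0.311 0.023 0.081 0 0 0" --pt "0.06 -0.311 0.023 0.081 0 0 0" --pt "0.06 -0.311 0.023 0.081 0 0 0" --pt "0.06 -0.311 0.023 0.081 0 0 0" --pt "0.06 -0.311 0.023 0.081 0 0 0" --pt "0.06 -0.311 0.023 0.081 0 0 0" --pt "0.06 -0.311 0.023 0.081 0 0 0" --pt "0.06 -0.311 0.023 0.081 0 0 0"

```text
time: 2.35
position: [567.7, -151.4, 150.6]
orientation: [2.161, 2.28, 0.0]
force: [-0.5, -0.0, -0.1]
finger_gap: 59.9
finger_force: 0.0
```

```bash
python3 -c "
from h import *
st(); print(rel((568,-150,8),Rd(2)))
cv2.imwrite('pics/w1.png',snapshot('wrist')[:,:,::-1])"
```

```text
2.35 [ 567.7 -151.4  150.6] [-0.5 -0.  -0.1] 59.9 [-0.37  0.53  1.74  0.    0.87 -0.43]
([0.0013, 0.0003, 0.1426], [0.01, -0.01, 1.06])
```

View pics/w1.png

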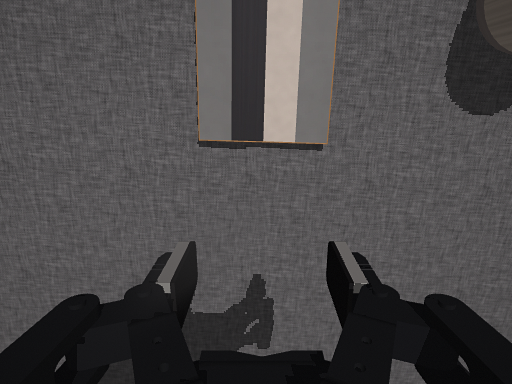

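The panel's near edge runs from (198,142) to (327,144), centred between the fingers and nearly square to them. I'll narrow the fingers and lower them behind the edge.

Request:
play_rows --pt "0.04 0 0 0.06 0 0 0" --pt "0.04 0 0 0.12 0 0 0" --pt "0.04 0 0 0.14 0 0 0" --pt "0.04 0 0 0.146 0 0 0" --pt "0.04 0 0 0.148 0 0 0" --pt "0.04 0 0 0.15 0 0 0" --pt "0.04 0 0 0.15 0 0 0"

```text
time: 3.28
position: [568.1, -152.7, 1.0]
orientation: [2.162, 2.278, 0.001]
force: [-0.0, 0.1, 0.1]
finger_gap: 40.0
finger_force: 0.0
```

Request:
play_rows --pt "0.04 0.01 0 0.001 0 0 0" --pt "0.04 0.02 0 0.002 0 0 0" --pt "0.04 0.03 0 0.002 0 0 0" --pt "0.04 0.04 0 0.002 0 0 0" --pt "0.04 0.05 0 0.002 0 0 0" --pt "0.04 0.06 0 0.002 0 0 0" --pt "0.04 0.07 0 0.002 0 0 0" --pt "0.04 0.08 0 0.002 0 0 0"

```text
time: 4.28
position: [563.8, -72.4, -1.4]
orientation: [2.162, 2.278, 0.001]
force: [0.6, -6.3, 5.7]
finger_gap: 39.7
finger_force: 3.8
```

```bash
python3 -c "
from h import *
st()
cv2.imwrite('pics/w2.png',snapshot('wrist')[:,:,::-1])"
```

```text
4.275 [563.8 -72.4  -1.4] [ 0.6 -6.3  5.7] 39.7 [-0.24  0.74  1.88 -0.    0.53 -0.3 ]
```

View pics/w2.png

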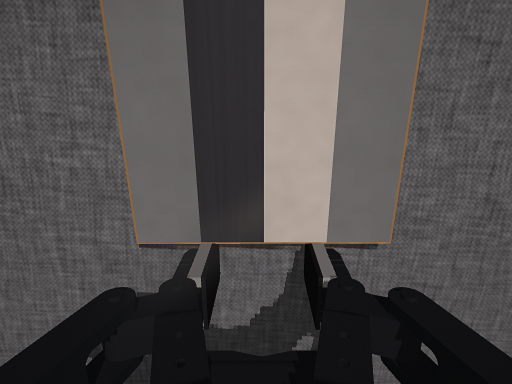

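The panel's pushed edge is square across both fingers at row 243 (columns 137 to 392). Its far end has reached the toe, so I continue pushing slowly, 1 mm higher.

Request:
play_rows --pt "0.04 0.008 0 -0.001 0 0 0" --pt "0.04 0.016 0 -0.001 0 0 0" --pt "0.04 0.024 0 -0.001 0 0 0" --pt "0.04 0.032 0 -0.001 0 0 0" --pt "0.04 0.04 0 -0.001 0 0 0" --pt "0.04 0.048 0 -0.001 0 0 0" --pt "0.04 0.056 0 -0.001 0 0 0" --pt "0.04 0.064 0 -0.001 0 0 0" --pt "0.04 0.072 0 -0.001 0 0 0" --pt "0.04 0.08 0 -0.001 0 0 0"

```text
time: 5.58
position: [559.3, 7.9, -0.7]
orientation: [-2.163, -2.279, -0.0]
force: [0.4, -1.2, -0.2]
finger_gap: 39.9
finger_force: 0.5
```

```bash
python3 -c "
from h import *
st()
a=snapshot('wrist')[:,:,::-1];b=snapshot('side')[:,:,::-1][140:300,170:340]
o=np.hstack([cv2.resize(a,(400,300)),cv2.resize(b,(319,300),interpolation=2)])
cv2.imwrite('pics/w3.png',o)"
```

```text
5.575 [559.3   7.9  -0.7] [ 0.4 -1.2 -0.2] 39.9 [-0.1   0.73  1.9   0.    0.51 -0.16]
```

View pics/w3.png

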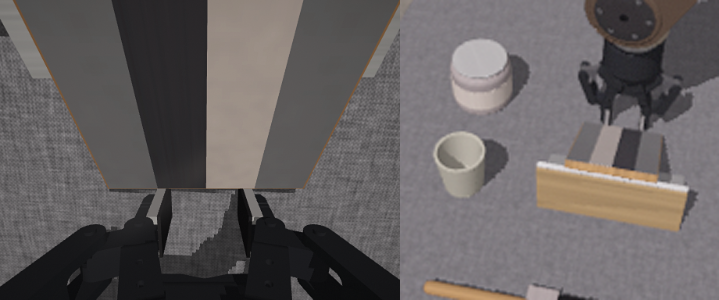

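The panel is square on the ramp and climbing: lower edge at row 188 of the left picture, toe line near row 78. I push on to the toe.

Request:
play_rows --pt "0.04 0.008 0 0 0 0 0" --pt "0.04 0.016 0 0 0 0 0" --pt "0.04 0.024 0 0 0 0 0" --pt "0.04 0.032 0 0 0 0 0" --pt "0.04 0.038 0 0 0 0 0" --pt "0.04 0.044 0 0 0 0 0" --pt "0.04 0.05 0 0 0 0 0" --pt "0.04 0.055 0 0 0 0 0" --pt "0.04 0.055 0 0 0 0 0"

```text
time: 6.8
position: [556.7, 61.9, -0.4]
orientation: [2.162, 2.279, -0.0]
force: [0.5, -5.5, 2.3]
finger_gap: 40.2
finger_force: 2.7
```

```bash
python3 -c "
from h import *
st()
a=snapshot('wrist')[:,:,::-1];b=snapshot('side')[:,:,::-1][140:300,170:340]
o=np.hstack([cv2.resize(a,(400,300)),cv2.resize(b,(319,300),interpolation=2)])
cv2.imwrite('pics/w4.png',o)"
```

```text
6.8 [ 5.567e+02  6.190e+01 -4.000e-01] [ 0.5 -5.5  2.3] 40.2 [-0.01  0.73  1.9  -0.    0.51 -0.06]
```

View pics/w4.png

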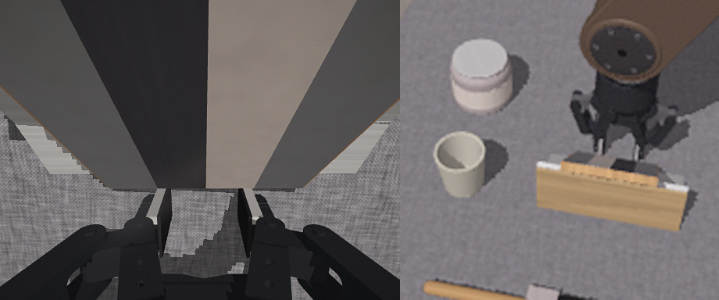

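Toe line at row 172, panel's lower painted edge at row 188, about 9 mm back. That puts the bare corner within about 2 mm of the toe. I push 3 mm more, then back away slowly.

Request:
play_rows --pt "0.04 0.003 0 0 0 0 0" --pt "0.04 0.003 0 0 0 0 0" --pt "0.04 0 0 0 0 0 0" --pt "0.04 -0.004 0 0 0 0 0" --pt "0.04 -0.012 0 0 0 0 0" --pt "0.04 -0.025 0 -0.005 0 0 0" --pt "0.04 -0.06 0 -0.03 0 0 0" --pt "0.04 -0.085 0 -0.09 0 0 0" --pt "0.04 -0.085 0 -0.15 0 0 0" --pt "0.04 -0.085 0 -0.21 0 0 0"

```text
time: 8.15
position: [560.6, -24.0, 211.7]
orientation: [2.164, 2.277, 0.0]
force: [0.6, -0.3, -0.1]
finger_gap: 39.8
finger_force: 0.0
```

```bash
python3 -c "
from h import *
st()
a=snapshot('scene')[:,:,::-1][130:250,190:350];b=snapshot('side')[:,:,::-1][150:270,190:350]
o=np.hstack([cv2.resize(a,(400,300),interpolation=2),cv2.resize(b,(400,300),interpolation=2)])
cv2.imwrite('pics/w5.png',o); print(rel((555,90,260),Rd()),rel((552,240,220),Rd()),rel((552,240,220),Rd(3,35)))"
```

```text
8.15 [560.6 -24.  211.7] [ 0.6 -0.3 -0.1] 39.8 [-0.16  0.42  1.74  0.    0.98 -0.21]
([0.114, -0.0015, -0.0445], [0.58, 0.12, -0.04]) ([0.2641, 0.0028, -0.0048], [0.58, 0.12, -0.04]) ([0.2641, 0.0028, -0.0048], [0.55, -34.88, -0.22])
```

View pics/w5.png

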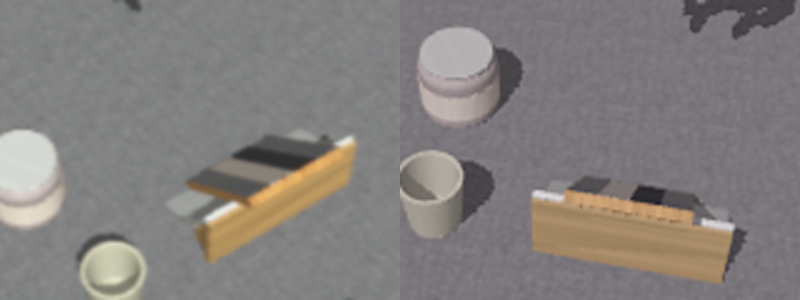

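The panel leans on the ramp, square, and held when released. Its raised left end corner is at (190,180) in the scene half and (568,188) in the side half.

```bash
python3 -c "
from h import *
for a,b in [((190,181),(567,189)),((328,144),(693,208))]:
    p,e=tri((190+a[0]/2.5-.3,130+a[1]/2.5-.3),(190+(b[0]-400)/2.5-.3,150+b[1]/2.5-.3)); print(p.round(),round(e,1))
"
```

```text
[619.  98.  26.] 19.1
[497. 161. 107.] 1.4
```

```bash
python3 -c "
from h import *
S=lambda a:(190+a[0]/2.5-.3,130+a[1]/2.5-.3); D=lambda b:(190+(b[0]-400)/2.5-.3,150+b[1]/2.5-.3)
print(tri(S((250,200)),D((567,190))),tri(S((330,147)),D((693,208))))
print(onz('scene',*S((190,182)),5),onz('scene',*S((168,207)),0), [px('scene',p) for p in ((612,188,117),(612,79,5),(500,185,117))])
"
```

```text
(array([603.96436751, 184.58112854, 123.1209002 ]), np.float64(4.3246282111136365)) (array([497.94268726, 164.99797796, 109.55723188]), np.float64(4.47187899348341))
[608.07389997  77.49986209   5.        ] [642.52923895  90.34818669   0.        ] [array([287.40317668, 212.61184811]), array([264.7115051 , 203.52962543]), array([325.77448334, 192.16886054])]
```

The raised edge is near y 185, z 120 and the foot near y 78, as expected. I move over and behind with the gripper shut and the tool tilted.

Request:
play_rows --pt "0.0 0.06 0 -0.03 0 0 0" --pt "0.0 0.12 0 -0.03 0 0 0" --pt "0.0 0.18 0.001 -0.03 0 0 0" --pt "0.0 0.24 0.002 -0.03 0 -9 0" --pt "0.0 0.28 0.003 -0.03 0 -18 0" --pt "0.0 0.28 0.003 -0.02 0 -27 0" --pt "0.0 0.28 0.003 0 0 -35 0" --pt "0.0 0.28 0.003 0 0 -35 0" --pt "0.0 0.28 0.003 0 0 -35 0"

```text
time: 9.38
position: [549.7, 256.5, 209.8]
orientation: [1.82, 1.917, -0.571]
force: [-0.5, -0.4, 0.3]
finger_gap: -0.1
finger_force: 0.0
```

```bash
python3 -c "
from h import *
st(); s=robot.read_state(); print(Ro.from_rotvec(s['orientation']).as_matrix().round(2)); print(rel((552,225,97),Rd(3,35)))"
```

```text
9.375 [549.7 256.5 209.8] [-0.5 -0.4  0.3] -0.1 [ 0.54  0.63  1.5  -0.54  1.37  0.7 ]
[[-0.04  1.    0.03]
 [ 0.82  0.05 -0.57]
 [-0.57 -0.   -0.82]]
([0.0385, 0.0007, 0.1106], [-0.03, -0.18, -0.04])
```

```bash
python3 -c "
from h import *
print(rel((552,240,130),Rd(3,48)),rel((552,222,84),Rd(3,48)))"
```

```text
([0.0319, 0.0014, 0.075], [-0.03, -13.18, -0.04]) ([0.0435, 0.0005, 0.123], [-0.03, -13.18, -0.04])
```

Request:
play_rows --pt "0.0 0.016 0.001 0.037 0 -6.5 0" --pt "0.0 0.032 0.001 0.075 0 -13 0" --pt "0.0 0.038 0.001 0.1 0 -13 0" --pt "0.0 0.0435 0.0005 0.123 0 -13 0" --pt "0.0 0.0435 0.0005 0.123 0 -13 0"

```text
time: 10.0
position: [551.9, 220.7, 83.8]
orientation: [1.677, 1.763, -0.746]
force: [0.4, -0.0, 1.3]
finger_gap: -0.2
finger_force: 0.0
```

```bash
python3 -c "
from h import *
st(); s=robot.read_state(); print(Ro.from_rotvec(s['orientation']).as_matrix().round(2))
for y,z,f in [(205,84,45),(189,92,45),(175,105,52),(159.5,115,60),(143,123,67),(125,129,75),(107,133,82),(88,134,90),(70,133,97),(52,130,103)]: print(rel((554-.05*(y-81),y,z),Rd(3,48),s)[0])
cv2.imwrite('pics/side5.png',snapshot('side')[:,:,::-1])
b=cv2.imread('pics/side5.png')[130:290,170:370]; a=snapshot('scene')[:,:,::-1][110:270,190:350]
cv2.imwrite('pics/w6.png',np.hstack([cv2.resize(b,(500,400),interpolation=2),cv2.resize(a,(300,400)[::1] and (300,300),interpolation=2) if 0 else cv2.resize(a,(300,400),interpolation=2)]))"
```

```text
10.0 [551.9 220.7  83.8] [ 0.4 -0.   1.3] -0.2 [ 0.55  0.84  1.58 -0.74  1.31  0.92]
[[-0.03  1.    0.04]
 [ 0.67  0.05 -0.74]
 [-0.74 -0.   -0.67]]
[-0.0105, -0.0049, 0.0113]
[-0.0272, -0.0049, 0.0179]
[-0.0462, -0.0049, 0.0196]
[-0.0641, -0.0049, 0.0244]
[-0.0811, -0.0049, 0.0313]
[-0.0976, -0.0049, 0.0406]
[-0.1127, -0.0049, 0.0513]
[-0.1261, -0.0049, 0.0648]
[-0.1375, -0.0049, 0.0788]
[-0.1473, -0.0049, 0.0942]
```

View pics/w6.png

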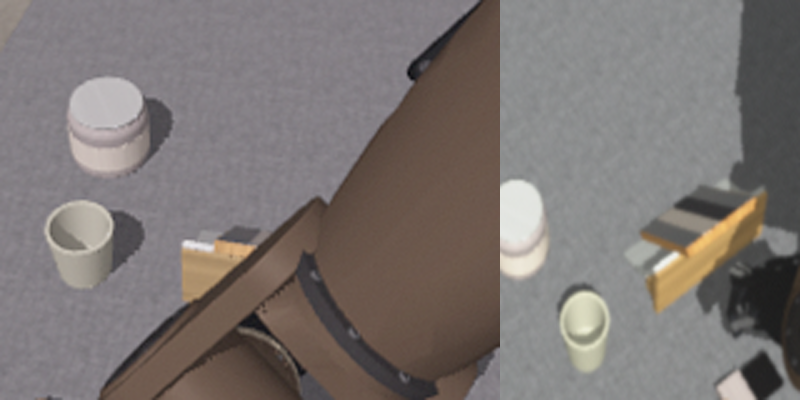

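The panel still leans on the ramp and the gripper is behind the back board, with the brush clear below it. Next I pull the raised end back along an arc about the foot.

Request:
play_rows --pt "0.0 -0.01 -0.001 0.011 0 0 0" --pt "0.0 -0.019 -0.001 0.015 0 0 0" --pt "0.0 -0.027 -0.001 0.018 0 0 0" --pt "0.0 -0.036 -0.001 0.019 0 0 0" --pt "0.0 -0.046 -0.001 0.02 0 0 0" --pt "0.0 -0.055 -0.001 0.022 0 0 0" --pt "0.0 -0.064 -0.001 0.0245 0 0 0" --pt "0.0 -0.072 -0.001 0.028 0 0 0" --pt "0.0 -0.081 -0.001 0.031 0 0 0" --pt "0.0 -0.081 -0.001 0.031 0 0 0"

```text
time: 11.35
position: [554.8, 144.4, 123.4]
orientation: [1.674, 1.763, -0.745]
force: [-0.9, 0.1, 0.3]
finger_gap: 0.0
finger_force: 0.2
```

```bash
python3 -c "
from h import *
st(); s=robot.read_state()
for y,z in [(125,129),(107,133),(88,134),(70,133),(52,130)]: print(rel((s['position'][0],y,z),Rd(3,48),s)[0])
b=snapshot('side')[:,:,::-1][130:290,170:370]; a=snapshot('scene')[:,:,::-1][110:270,190:350]
cv2.imwrite('pics/w7.png',np.hstack([cv2.resize(b,(500,400),interpolation=2),cv2.resize(a,(300,400),interpolation=2)]))"
```

```text
11.35 [554.8 144.4 123.4] [-0.9  0.1  0.3] 0.0 [ 0.45  0.74  1.68 -0.81  1.25  0.87]
[-0.0171, -0.001, 0.0106]
[-0.0321, -0.0019, 0.0213]
[-0.0456, -0.0029, 0.0347]
[-0.0568, -0.0038, 0.0487]
[-0.0666, -0.0047, 0.0641]
```

View pics/w7.png

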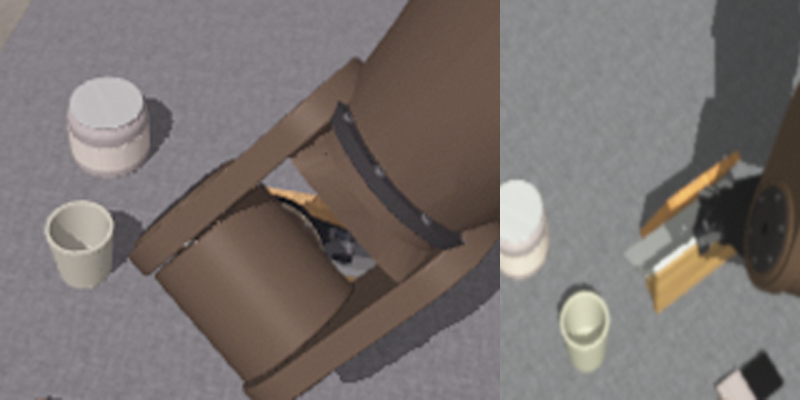

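The panel is raised steeply on the fingertip and its foot, at (642,230) in the right half, has not moved. I pull past upright.

Request:
play_rows --pt "0.0 -0.0085 0 0.005 0 0 0" --pt "0.0 -0.017 -0.001 0.0105 0 0 0" --pt "0.0 -0.025 -0.001 0.016 0 0 0" --pt "0.0 -0.032 -0.002 0.021 0 0 0" --pt "0.0 -0.039 -0.002 0.028 0 0 0" --pt "0.0 -0.0455 -0.003 0.035 0 0 0" --pt "0.0 -0.051 -0.003 0.042 0 0 0" --pt "0.0 -0.057 -0.004 0.049 0 0 0" --pt "0.0 -0.062 -0.004 0.056 0 0 0" --pt "0.0 -0.0665 -0.005 0.064 0 0 0"

```text
time: 12.7
position: [554.6, 52.2, 129.6]
orientation: [1.674, 1.763, -0.745]
force: [1.0, 1.2, 0.2]
finger_gap: 0.1
finger_force: 0.0
```

```bash
python3 -c "
from h import *
st()
b=snapshot('side')[:,:,::-1][130:290,170:370]; a=snapshot('scene')[:,:,::-1][110:270,190:350]
cv2.imwrite('pics/w8.png',np.hstack([cv2.resize(b,(500,400),interpolation=2),cv2.resize(a,(300,400),interpolation=2)]))
a=snapshot('scene')[120:240,220:340]
print('woodpx',((a[:,:,0].astype(int)-a[:,:,2])>50).sum())"
```

```text
12.7 [554.6  52.2 129.6] [1.  1.2 0.2] 0.1 [ 0.31  0.69  1.79 -0.91  1.15  0.86]
woodpx 2625
```

Request:
play_rows --pt "0.0 0 0 -0.02 0 0 0" --pt "0.0 0 0 -0.06 0 0 0" --pt "0.0 0 0 -0.11 0 0 0" --pt "0.0 -0.05 0 -0.16 0 0 0" --pt "0.0 -0.1 0 -0.2 0 0 0" --pt "0.0 -0.1 0 -0.25 0 0 0" --pt "0.0 -0.1 0 -0.3 0 0 0" --pt "0.0 -0.1 0 -0.3 0 0 0"

```text
time: 13.85
position: [545.7, 211.7, 407.7]
orientation: [1.673, 1.766, -0.737]
force: [0.4, -0.2, -0.9]
finger_gap: -0.2
finger_force: 0.0
```

```bash
cat > m.py <<'E'
from h import *
st()
for n in('scene','side'):
    a=snapshot(n).astype(int); m=((a[:,:,0]-a[:,:,2])>45).astype(np.uint8)
    c,_=cv2.findContours(m,0,2)
    for k in c:
        if cv2.contourArea(k)>100:
            bx=cv2.boxPoints(cv2.minAreaRect(k)); w=[onz(n,*p,10)[:2].round().tolist() for p in bx]
            M=np.zeros_like(m);cv2.drawContours(M,[k],-1,1,-1)
            print(n,cv2.contourArea(k),bx.round().tolist(),w,a[M>0].mean(0).round())
E
python3 m.py
```

```text
13.85 [545.7 211.7 407.7] [ 0.4 -0.2 -0.9] -0.2 [ 0.54  0.49  1.32 -0.73  1.75  0.51]
scene 127.0 [[368.0, 374.0], [390.0, 374.0], [390.0, 383.0], [368.0, 383.0]] [[635.0, 574.0], [594.0, 598.0], [605.0, 613.0], [647.0, 589.0]] [192.  91.  14.]
scene 293.0 [[268.0, 295.0], [310.0, 268.0], [314.0, 274.0], [272.0, 301.0]] [[734.0, 308.0], [609.0, 301.0], [610.0, 318.0], [734.0, 325.0]] [196. 150.  94.]
scene 915.0 [[266.0, 222.0], [331.0, 185.0], [338.0, 198.0], [274.0, 235.0]] [[639.0, 134.0], [428.0, 121.0], [434.0, 164.0], [641.0, 175.0]] [187. 154. 101.]
scene 1898.0 [[231.0, 160.0], [262.0, 137.0], [297.0, 182.0], [266.0, 205.0]] [[623.0, -90.0], [505.0, -121.0], [502.0, 64.0], [614.0, 88.0]] [211. 160.  95.]
scene 122.0 [[211.0, 31.0], [212.0, 16.0], [259.0, 20.0], [258.0, 34.0]] [[425.0, -618.0], [388.0, -685.0], [254.0, -585.0], [295.0, -521.0]] [163. 142.  74.]
side 345.0 [[182.0, 296.0], [183.0, 289.0], [238.0, 299.0], [237.0, 306.0]] [[731.0, 324.0], [734.0, 307.0], [611.0, 299.0], [610.0, 316.0]] [181. 143. 102.]
side 1523.5 [[240.0, 249.0], [243.0, 229.0], [323.0, 243.0], [319.0, 263.0]] [[645.0, 177.0], [653.0, 117.0], [457.0, 106.0], [457.0, 165.0]] [173. 144. 108.]
side 1164.0 [[264.0, 219.0], [270.0, 181.0], [313.0, 187.0], [307.0, 226.0]] [[610.0, 74.0], [627.0, -62.0], [508.0, -69.0], [502.0, 66.0]] [184. 144. 103.]
```

```bash
python3 - <<'E'
from h import *
C={}
for n,q in(('scene',(265,175)),('side',(290,205))):
    a=snapshot(n).astype(int); m=((a[:,:,0]-a[:,:,2])>40).astype(np.uint8)
    k=max(cv2.findContours(m,0,2)[0],key=lambda k:cv2.pointPolygonTest(k,q,True))
    p=cv2.approxPolyDP(k,5,True)[:,0]; print(n,p.tolist(),[onz(n,*x,10)[:2].round().tolist() for x in p])
for n,o in(('scene','pics/scene0.png'),('side','pics/side0.png')):
    d=np.abs(snapshot(n)[:,:,::-1].astype(int)-cv2.imread(o)).max(2)
    for nm,P,h in(('tin',(762,3,0),75),('pot',(737,153,0),65),('brush',(633,316,8),0)):
        u,v=px(n,np.add(P,(0,0,h/2))).astype(int); print(n,nm,d[v-15:v+15,u-15:u+15].max())
E
```

```text
scene [[263, 143], [233, 162], [265, 200], [296, 181]] [[515.0, -100.0], [623.0, -83.0], [607.0, 72.0], [502.0, 61.0]]
side [[312, 187], [269, 200], [265, 219], [307, 225]] [[511.0, -69.0], [613.0, 8.0], [608.0, 72.0], [502.0, 63.0]]
scene tin 15
scene pot 15
scene brush 14
side tin 18
side pot 18
side brush 17
```

```bash
python3 -c "
from h import *
print(robot.hand_in())"
```

```text
the job is handed in; nothing more can be done
None
```

The panel was pushed up the ramp, leaned there and tipped back; it measures as lying flat, bare face up, just before the toe. The tin, pot and brush are unmoved in the images, and I handed the job in at about 14 s.

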